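Put away a turner's bench

TASK

Clear the loose turned work off the lathe bench: stand both wooden knobs on their feet in the round metal dish, lay both wooden discs flat and side by side in the rectangular wooden tray, and stand the steel cone centre, point up, in the open hinged case. When all five are put away and nothing stands above the case's rim, close its lid fully.

Things in the scene. Friction and masses are not known exactly. Their poses are not given: they have to be found in the camera images.
- knob_a_c (a point): Larger of two pale turned wooden drawer knobs, standing on its foot: mushroom shape 38 mm tall, a 25 mm foot and narrow neck below, a head 40 mm across whose straight rim runs from 17 to 29 mm above the foot, domed on top. Weighs about 30 g. This point is on its axis, 19 mm above its underside; z is up along its axis.
- knob_b_c (a point): Smaller of the two pale wooden knobs: same shape and 38 mm height, head 34 mm across (rim 17 to 29 mm above the foot), foot 25 mm. About 30 g. Point on its axis, 19 mm above its underside; z up along its axis.
- disc_a_c (a point): Larger of two pale flat wooden discs with turned rings on the top face: 52 mm in diameter, 22 mm thick, lying flat. About 35 g. Point at its centre, 11 mm above its underside; z is its axis.
- disc_b_c (a point): Smaller of the two pale wooden discs: 44 mm in diameter, 22 mm thick, lying flat. About 35 g. Point at its centre, 11 mm above its underside; z is its axis.
- centre_c (a point): Steel lathe centre (a cone centre) standing on its flat end, point up: a cylinder 40 mm in diameter and 24 mm tall, with a cone on top (32 mm across at its foot) to a blunt point 46 mm above the underside. About 250 g. Point on its axis, 23 mm above its underside; z is up, towards the point.
- dish: Round shallow aluminium dish, fixed to the bench: outer diameter 152 mm, 24 mm high, wall 4 mm, flat floor 4 mm thick (inside diameter 144 mm). Origin at the centre of its underside on the bench. Holds the knobs.
- tray: Rectangular open wooden tray, fixed to the bench: outside 110 mm along its x, 190 mm along its y, 28 mm high; walls and floor 5 mm thick (inside 100 by 180 mm). Origin at the centre of its underside on the bench. Holds the discs.
- case: Deep dark wooden box with a hinged lid, fixed to the bench: outside 112 mm along its x, 132 mm along its y, rim 60 mm above the bench; walls and floor 6 mm thick (inside 100 by 120 mm, 54 mm deep). Origin at the centre of its underside on the bench. The lid's hinge runs along y at the top of its +x wall: x = +56 mm, z = 60.5 mm in this frame. With the lid open, the lid stands up from that wall, leaning slightly back to +x.
- lid (a joint): Lid of the case, a flat plate 112 by 132 mm and 7 mm thick, no handle: angle in rad, 0 = shut flat on the rim, about 1.57 = upright, 1.9 = stop. It starts open, between 1.5 and 1.8. A stiff hinge holds it at any angle; a push of 1 to 2 N at its free edge turns it, for example with closed fingertips against its back.
- lid_edge (a point): Middle of the lid's free edge, on its outer face (the face that is on top when shut, and the back, towards the case's +x, when open), 112 mm from the hinge line. Its z points out of that outer face, its x from the free edge to the hinge, its y along the hinge.

How it is judged:
On the way, in this order (a step that is already met when the one before it is completed fails the run):
1. all five things stand or lie in their own places while the lid is still open (horizontal distance between each of knob_a_c, knob_b_c and dish below 0.058 m and z of knob_a_c in the frame of dish between 0.017 and 0.029 m and angle between each of knob_a_c, knob_b_c, centre_c's own z axis and vertical below 0.2 rad and z of knob_b_c in the frame of dish between 0.017 and 0.029 m and x of disc_a_c in the frame of tray between -0.034 and 0.034 m and y of disc_a_c in the frame of tray between -0.074 and 0.074 m and z of disc_a_c in the frame of tray between 0.01 and 0.022 m and angle between the z axis of each of disc_a_c, disc_b_c and the z axis of tray, either way round below 0.12 rad and x of disc_b_c in the frame of tray between -0.034 and 0.034 m and y of disc_b_c in the frame of tray between -0.074 and 0.074 m and z of disc_b_c in the frame of tray between 0.01 and 0.022 m and x of centre_c in the frame of case between -0.034 and 0.034 m and y of centre_c in the frame of case between -0.044 and 0.044 m and z of centre_c in the frame of case between 0.022 and 0.036 m and value of joint lid above 1 rad), for 0.2 s.
2. the lid is shut (value of joint lid below 0.05 rad), for 0.2 s.
At the end, for the whole second after the job is handed in: Both knobs stand on the dish's floor (upright within 0.2 rad), both discs lie flat, either face up, on the tray's floor (within 0.12 rad, not stacked), the centre stands upright (within 0.2 rad) on the case's floor, the lid is shut to within 0.05 rad, and everything is at rest (horizontal distance between each of knob_a_c, knob_b_c and dish below 0.058 m and z of knob_a_c in the frame of dish between 0.017 and 0.029 m and angle between each of knob_a_c, knob_b_c, centre_c's own z axis and vertical below 0.2 rad and z of knob_b_c in the frame of dish between 0.017 and 0.029 m and x of disc_a_c in the frame of tray between -0.034 and 0.034 m and y of disc_a_c in the frame of tray between -0.074 and 0.074 m and z of disc_a_c in the frame of tray between 0.01 and 0.022 m and angle between the z axis of each of disc_a_c, disc_b_c and the z axis of tray, either way round below 0.12 rad and x of disc_b_c in the frame of tray between -0.034 and 0.034 m and y of disc_b_c in the frame of tray between -0.074 and 0.074 m and z of disc_b_c in the frame of tray between 0.01 and 0.022 m and x of centre_c in the frame of case between -0.034 and 0.034 m and y of centre_c in the frame of case between -0.044 and 0.044 m and z of centre_c in the frame of case between 0.022 and 0.036 m and linear speed of each of knob_a, knob_b, disc_a, disc_b, centre below 0.03 m/s and value of joint lid below 0.05 rad); the robot touches nothing.
It also fails if it takes over 147 s, if anything falls off the work surface, if the arm or the gripper's body presses on something with over 40 N, if the wrist force passes 120 N, or if a joint passes its speed limit or range.

ROBOT

A 6-joint arm with a two-finger parallel gripper is mounted at the origin on the work surface. World frame = base frame: x ahead of the robot, y to its left, z up, the work surface at z = 0. Lengths are in m, angles in rad, forces in N, time in s.
With the tool pointing down it reaches from about 0.35 to 0.975 m from the base axis. Payload 4.9 kg.
Tool frame: the origin (TCP) lies between the finger pads; the fingertips stand 14 mm ahead of it and the grasp point (between the pads) lies 5 mm behind it (manip.tcp_to_tips is the distance from the TCP to the fingertips, in m); z points along the fingers, y is the line along which they close (so a half turn about z gives the same grasp; the last joint's range is limited). The gripper opens to 85 mm and grips with 20 to 120 N. Pads are 22 mm wide; open, the fingers measure 114 mm over their backs; the gripper's body (76 mm by 85 mm) begins 54 mm behind the grasp point. The pads swing forward as they close: fully open they stand 13 mm farther back than shut.
Start: joints at [-1.25, 0.053, 1.613, -0, 1.476, -0.119], TCP at [0.266, -0.566, 0.245] pointing down, gripper open.
Joint ranges: [-3.01, 3.01], [-1.01, 2.22], [0.06, 2.58], [-1.02, 4.17], [0.09, 2.62], [-3.14, 3.14]. Speed limits (rad/s): [2.57, 2.57, 3.14, 3.14, 3.14, 3.14].

INTERFACE

Orientations are given as a unit quaternion [w, x, y, z].
In Python, from plant import manip gives the robot as it stands.
- The arm moves only by the tool servo_tool, never from a script. Its argument "moves" is a list that holds one entry, the list of rows, each a list of 7 numbers: the shift along the tool's x, y, z in mm, then the turn, a rotation vector about the tool's x, y, z in degrees, then the finger opening in mm, from 0 to 85.4. In form: [[[x, y, z, ax, ay, az, fingers], ...]]. A call has 1 to 12 rows; each row shifts and turns the commanded pose from where the row before left it, along the tool's axes as they then stand; what a row does not reach is not made up. A row lasts 1/8 s, in which the tool goes at most 62.5 mm and 10.7 degrees, less where a joint would pass 70% of its speed; a pose out of reach is approached as far as the arm can. A call with a gripper value outside its range is refused whole. The fingers move at their own pace and stop on an object; the grip force is fixed at half the most. Time passes only in rows, so rows that do not move let the fingers close. It gives the time, the measured TCP pose, the force, the opening and the grip force at its end, in the units of the state.
- manip.state(): the state, without advancing time (a new reading comes with each control period).
- manip.grab_frame(name): name is "scene" or "top"; returns a dict with "image" (384x512x3 uint8, blue, green, red), "mtx" (3x3 intrinsics, pixels), "eye" and "rotation" of the camera in the world. Camera axes: x right, y down, z forward; pixel columns grow to the right and rows downward; lengths in m; the calibration is good to about 2 mm. A picture is of the moment at which its call begins. There is no depth.
- manip.job_done(): hands the job in; it is judged then, once.
The state is a dict: "time": time; "joint_pos": joint angles; "joint_vel": joint speeds; "joint_efforts": joint torques, N m; "tool_pos": TCP position; "tool_rot": TCP orientation; "contact_force": force on the tool from outside, world axes, zero at the start; "ft_torque": the same for the moment, N m; "gripper_width": opening from 0.0 (shut) to 1.0 (fully open); "grasp_force": force on a finger pad.
Only numpy, scipy, OpenCV 4.12 (cv2) and the standard library are available. Lean on these libraries where they do the work, as an engineer would, in place of code of your own. Each camera call takes 0.05 s, during which the arm holds its last target. There are 200 camera calls.

## Working session

There is one attempt and no reset: what is moved stays moved. The work goes in short steps, Python scripts to look and compute and a tool call to move; the robot and the scene stay as the last step left them, time stands still between calls to the robot, and variables do not carry over. Pictures are saved under pics/ and viewed, at most 14 in all, crops included, and the job is handed in when it is done.

Besides the shell and the picture viewer there is one more tool, called after "Call:" as a command line: name --argument value ..., lists and objects as JSON in quotes. servo_tool: Moves the arm, as the interface text tells. Its arguments: {"type":"object","properties":{"moves":{"type":"array"}},"required":["moves"]}

```bash
ls; mkdir -p pics
python3 - <<'E'
from plant import manip
import cv2,numpy as np
for n in("scene","top"):
    f=manip.grab_frame(n); cv2.imwrite(f"pics/{n}0.png",f["image"]); np.savez(f"pics/{n}0.npz",**f)
    print(n,f["mtx"].round(1).tolist(),np.round(f["eye"],3).tolist(),np.round(f["rotation"],3).tolist())
print(manip.state(), manip.tcp_to_tips)
E
```

```text
pics
scene [[408.1, 0.0, 253.3], [0.0, 408.1, 193.9], [0.0, 0.0, 1.0]] [1.01, -0.55, 0.612] [-0.419, 0.831, 0.324, -0.167]
top [[396.9, 0.0, 253.6], [0.0, 396.9, 192.6], [0.0, 0.0, 1.0]] [0.417, -0.01, 1.033] [-0.035, 0.712, -0.701, 0.011]
{'time': 0.1, 'joint_pos': array([-1.25000428e+00,  5.33319220e-02,  1.61415633e+00,  1.55026701e-05,
        1.47596944e+00, -1.18982457e-01]), 'joint_vel': array([-4.79108178e-04, -3.67272064e-05, -2.41140194e-03, -6.91529959e-05,
        5.37687367e-04, -3.84896693e-04]), 'joint_efforts': array([ 4.24321051e-04, -3.94903636e+01, -3.71362031e+01, -1.12579526e-04,
        3.93318624e-03, -2.46785299e-05]), 'tool_pos': array([ 0.26593079, -0.56501792,  0.24416067]), 'tool_rot': array([-9.28553004e-04,  9.75921785e-01,  2.18118775e-01, -8.62594777e-05]), 'contact_force': array([ 0.14853519,  0.82872882, -0.57410055]), 'ft_torque': array([ 0.03228271,  0.00653509, -0.02992713]), 'grasp_force': 0.0, 'gripper_width': 0.9979897107753839} 0.014
```

View pics/top0.png

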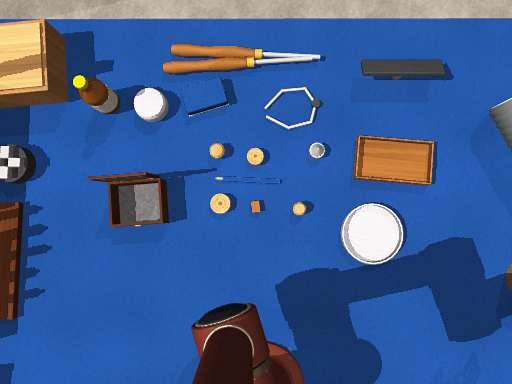

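View pics/scene0.png

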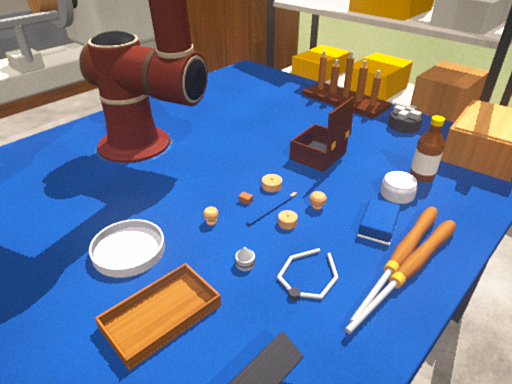

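The top view shows knobs at (217,150) and (299,208), discs at (256,156) and (220,204), and the centre at (317,150). The case is at (136,200), the tray at (395,160) and the dish at (372,233). A pen lies at about (248,180) and a small orange cube at (256,207). The scene view shows the same things.

```bash
cat > h.py <<'E'
import numpy as np,cv2
from scipy.spatial.transform import Rotation as R
def rot(q): q=np.asarray(q); return q if q.ndim==2 else R.from_quat(np.r_[q[1:],q[0]]).as_matrix()
def cast(f,uv,z):
    d=rot(f["rotation"])@np.linalg.inv(f["mtx"])@np.array([uv[0],uv[1],1.]); e=np.asarray(f["eye"])
    return e+d*(z-e[2])/d[2]
def proj(f,p):
    c=rot(f["rotation"]).T@(np.asarray(p,float)-f["eye"]); q=f["mtx"]@c; return q[:2]/q[2]
def blobs(f,lo,hi,roi,amin=40):
    x0,y0,x1,y1=roi; hsv=cv2.cvtColor(f["image"],cv2.COLOR_BGR2HSV)
    m=np.zeros(hsv.shape[:2],np.uint8); m[y0:y1,x0:x1]=cv2.inRange(hsv,lo,hi)[y0:y1,x0:x1]
    cs=cv2.findContours(m,cv2.RETR_EXTERNAL,cv2.CHAIN_APPROX_NONE)[0]
    return [c for c in cs if cv2.contourArea(c)>amin]
E
python3 - <<'E'
from h import *
f=dict(np.load("pics/top0.npz")); im=f["image"]; g=dict(np.load("pics/scene0.npz"))
print("not blue blobs")
m=cv2.bitwise_not(cv2.inRange(cv2.cvtColor(im,cv2.COLOR_BGR2HSV),(95,90,0),(130,255,255)))
m[:125]=0;m[270:]=0;m[:,:80]=0;m[:,450:]=0
for c in cv2.findContours(m,cv2.RETR_EXTERNAL,cv2.CHAIN_APPROX_NONE)[0]:
    a=cv2.contourArea(c)
    if a<60: continue
    (u,v),(w,h),an=cv2.minAreaRect(c); M=cv2.moments(c); uv=(M['m10']/a,M['m01']/a)
    s=1.01/396.9*1000
    print(np.round(uv,1),"area",a,"rect",round(u,1),round(v,1),round(w,1),round(h,1),round(an),"eqd mm",round(2*np.sqrt((a+cv2.arcLength(c,True)/2)/np.pi)*s,1),"xy@.02",cast(f,uv,.02).round(4))
big=cv2.resize(im[125:270,90:445],None,fx=2.2,fy=2.2,interpolation=cv2.INTER_CUBIC); cv2.imwrite("pics/crop.png",big)
E
```

```text
not blue blobs
[371.7 233.4] area 2924.5 rect 371.8 233.3 62.2 60.1 45 eqd mm 158.0 xy@.02 [ 0.3855 -0.2746  0.02  ]
[298.9 208.3] area 128.5 rect 298.5 208.5 13.0 13.0 90 eqd mm 35.2 xy@.02 [ 0.4458 -0.0914  0.02  ]
[255.5 206.3] area 89.0 rect 255.4 206.4 12.0 8.9 81 eqd mm 29.9 xy@.02 [0.449  0.0192 0.02  ]
[220.  203.2] area 316.5 rect 220.0 203.0 20.0 20.0 90 eqd mm 53.7 xy@.02 [0.4557 0.1101 0.02  ]
[135.9 198.9] area 2954.0 rect 128.0 200.0 53.2 78.1 85 eqd mm 159.4 xy@.02 [0.4634 0.3283 0.02  ]
[255.  156.1] area 222.0 rect 255.0 156.5 17.0 16.0 90 eqd mm 45.4 xy@.02 [0.5782 0.0226 0.02  ]
[316.5 150.4] area 187.5 rect 316.5 150.5 15.0 15.0 90 eqd mm 41.9 xy@.02 [ 0.5949 -0.1349  0.02  ]
[216.7 150.3] area 179.5 rect 216.5 150.5 15.0 15.0 90 eqd mm 41.1 xy@.02 [0.5922 0.1219 0.02  ]
[393.4 159.9] area 3373.0 rect 393.5 159.9 78.9 44.5 5 eqd mm 169.8 xy@.02 [ 0.5726 -0.3299  0.02  ]
```

View pics/crop.png

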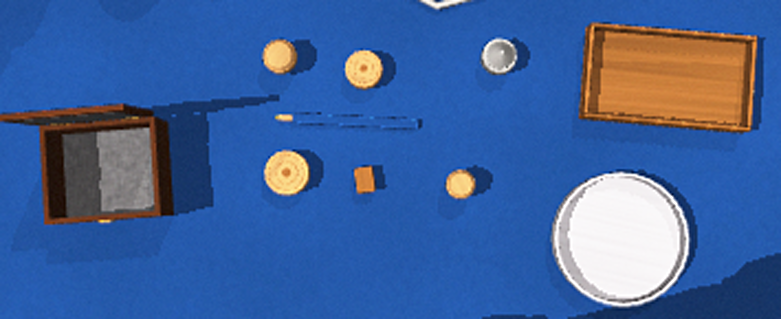

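Call:
servo_tool --moves '[[[0,0,0,0,0,8.4,70],[0,0,0,0,0,8.4,70],[0,0,0,0,0,8.4,70],[20,-52.5,13,0,0,0,70],[20,-52.5,13,0,0,0,70],[20,-52.5,13,0,0,0,70],[20,-52.5,13,0,0,0,70],[20,-52.5,13,0,0,0,70],[20,-52.5,13,0,0,0,70],[20,-52.5,13,0,0,0,70],[20,-52.5,13,0,0,0,70],[20,-52.5,13,0,0,0,70]]]'

```text
time: 1.6
tool_pos: [0.4462, -0.0911, 0.1277]
tool_rot: [0.0, 1.0, -0.0, 0.0]
contact_force: [0.7, -0.8, -0.8]
gripper_width: 0.819
grasp_force: 0.0
```

```bash
cat > look.py <<'E'
from plant import manip
import sys
from h import *
def st():
    s=manip.state(); t=rot(s["tool_rot"])
    print("t",round(s["time"],2),"tcp",(1000*s["tool_pos"]).round(1),"xaxis yaw",round(np.degrees(np.arctan2(t[1,0],t[0,0])),2),"tilt z",t[:,2].round(3),"F",s["contact_force"].round(1),"w",round(s["gripper_width"]*85.4,1),"gf",round(s["grasp_force"],1))
if __name__=="__main__": st()
E
python3 - <<'E'
from look import *; st()
f=dict(np.load("pics/top0.npz"))
# tray: outer rim quad at z=.028 ; min-area rect of brown blob includes wall foot
hsv=cv2.cvtColor(f["image"],cv2.COLOR_BGR2HSV)
m=cv2.bitwise_not(cv2.inRange(hsv,(95,90,0),(130,255,255)))
for nm,(x0,y0,x1,y1),z in(("tray",(345,125,445,195),.028),("dish",(335,195,410,270),.024)):
    k=np.zeros_like(m);k[y0:y1,x0:x1]=m[y0:y1,x0:x1]
    c=max(cv2.findContours(k,cv2.RETR_EXTERNAL,cv2.CHAIN_APPROX_NONE)[0],key=cv2.contourArea)
    if nm=="tray":
        b=[cast(f,p,z) for p in cv2.boxPoints(cv2.minAreaRect(c))]
        print(nm,np.round(b,3).tolist(),np.mean(b,0).round(4))
    else: print(nm,cv2.minEnclosingCircle(c),cast(f,cv2.minEnclosingCircle(c)[0],z).round(4))
# case rim corners from the crop (FL,FR,BR,BL) at z=.06
P=[cast(f,(90+u/2.2,125+v/2.2),.06) for u,v in((44,223),(158,217),(154,117),(40,127))]
print(np.round(P,3).tolist(),np.mean(P,0).round(4))
g=dict(np.load("pics/scene0.npz"))
im=g["image"][90:170,280:365]; cv2.imwrite("pics/casec.png",cv2.resize(im,None,fx=7,fy=7,interpolation=cv2.INTER_CUBIC))
# scene view check of the loose things
ms=cv2.bitwise_not(cv2.inRange(cv2.cvtColor(g["image"],cv2.COLOR_BGR2HSV),(95,90,0),(130,255,255)))
for n,p in dict(knob_b=(.4458,-.0914,.019),disc_a=(.4557,.1101,.011),disc_b=(.5782,.0226,.011),centre=(.5949,-.1349,.018),knob_a=(.5922,.1219,.019)).items():
    u=proj(g,p); k=np.zeros_like(ms); cv2.circle(k,tuple(int(round(a)) for a in u),15,255,-1); k&=ms
    c=max(cv2.findContours(k,cv2.RETR_EXTERNAL,cv2.CHAIN_APPROX_NONE)[0],key=cv2.contourArea); r=cv2.boundingRect(c)
    print(n,u.round(1),r[0]+r[2]/2-.5,r[1]+r[3]/2-.5)
E
```

```text
t 1.6 tcp [446.2 -91.1 127.7] xaxis yaw -0.01 tilt z [ 0. -0. -1.] F [ 0.7 -0.8 -0.8] w 70.0 gf 0.0
tray [[0.522, -0.225, 0.028], [0.635, -0.234, 0.028], [0.621, -0.43, 0.028], [0.509, -0.42, 0.028]] [ 0.5717 -0.3271  0.028 ]
dish ((371.5653991699219, 233.3392333984375), 31.545988082885742) [ 0.3857 -0.2733  0.024 ]
[[0.393, 0.377, 0.06], [0.401, 0.248, 0.06], [0.514, 0.256, 0.06], [0.501, 0.386, 0.06]] [0.4522 0.3171 0.06  ]
knob_b [210.2 216.5] 210.5 215.5
disc_a [271.1 183.7] 271.5 183.0
disc_b [286.7 220.6] 287.5 219.5
centre [244.1 258.7] 244.5 258.5
knob_a [317.6 200.9] 317.5 200.0
```

Call:
servo_tool --moves '[[[0,0,50,0,0,0,60],[0,0,35,0,0,0,60],[0,0,20,0,0,0,60],[0,0,0,0,0,0,20],[0,0,0,0,0,0,20],[0,0,0,0,0,0,20],[0,0,0,0,0,0,20],[0,0,0,0,0,0,20]]]'

```text
time: 2.6
tool_pos: [0.4464, -0.0932, 0.0238]
tool_rot: [0.0, 1.0, -0.0, 0.0]
contact_force: [-0.1, 0.0, 0.3]
gripper_width: 0.366
grasp_force: 59.4
```

Call:
servo_tool --moves '[[[0,0,-30,0,0,0,20],[0,0,-40,0,0,0,20],[-23,45,0,0,0,0,20],[-23,45,0,0,0,0,20],[-23,45,0,0,0,0,20],[-24,46,0,0,0,0,20],[0,0,0,0,0,0,20]]]'

```text
time: 3.48
tool_pos: [0.352, -0.2766, 0.0939]
tool_rot: [0.001, 1.0, -0.003, 0.0]
contact_force: [-0.2, 0.1, -0.8]
gripper_width: 0.37
grasp_force: 59.6
```

Run:
```python
from look import *; st()
g=manip.grab_frame("scene"); im=g["image"][150:300,60:260]; cv2.imwrite("pics/k1.png",cv2.resize(im,None,fx=3,fy=3,interpolation=cv2.INTER_CUBIC))
```

```text
t 3.48 tcp [ 352.  -276.6   93.9] xaxis yaw -0.31 tilt z [ 0.001 -0.001 -1.   ] F [-0.2  0.1 -0.8] w 31.6 gf 59.6
```

View pics/k1.png

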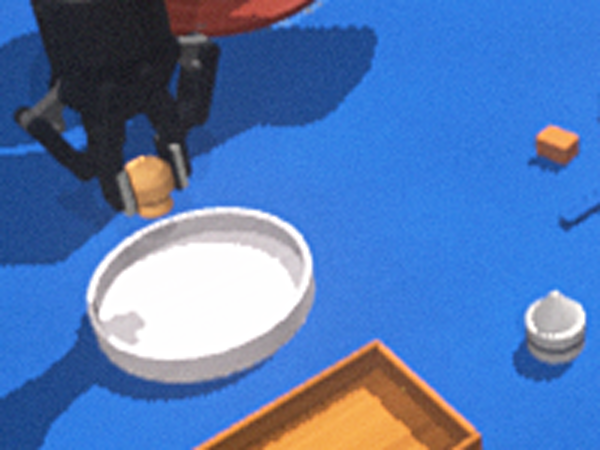

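The crop shows knob_b upright in the fingers at about (150,185), over the robot-side part of the dish.

Call:
servo_tool --moves '[[[0,0,35,0,0,0,20],[0,0,22,0,0,0,20],[0,0,8,0,0,0,20],[0,0,0,0,0,0,20],[0,0,0,0,0,0,50],[0,0,0,0,0,0,50],[0,0,0,0,0,0,50],[0,0,-15,0,0,0,50],[0,0,-30,0,0,0,50],[0,0,-40,0,0,0,50]]]'

```text
time: 4.78
tool_pos: [0.3526, -0.2736, 0.1143]
tool_rot: [-0.001, 1.0, -0.0, -0.0]
contact_force: [0.0, -0.3, 0.1]
gripper_width: 0.587
grasp_force: 0.0
```

Call:
servo_tool --moves '[[[30,-49.5,0,0,0,0,70],[30,-49.5,0,0,0,0,70],[30,-49.5,0,0,0,0,70],[30,-49.5,0,0,0,0,70],[30,-49.5,0,0,0,0,70],[30,-49.5,0,0,0,0,70],[30,-49.5,0,0,0,0,70],[29.5,-49,0,0,0,0,70],[0,0,0,0,0,0,70],[0,0,0,0,0,0,70]]]'

```text
time: 6.02
tool_pos: [0.5926, 0.1214, 0.1139]
tool_rot: [0.0, 1.0, 0.0, 0.0]
contact_force: [-0.2, 0.3, 0.5]
gripper_width: 0.821
grasp_force: 0.0
```

Run:
```python
from look import *; st()
g=manip.grab_frame("scene"); im=g["image"][150:280,60:350]; cv2.imwrite("pics/k2.png",cv2.resize(im,None,fx=2.7,fy=2.7,interpolation=cv2.INTER_CUBIC))
```

```text
t 6.03 tcp [592.6 121.4 113.9] xaxis yaw 0.02 tilt z [ 0. -0. -1.] F [-0.2  0.3  0.5] w 70.1 gf 0.0
```

View pics/k2.png

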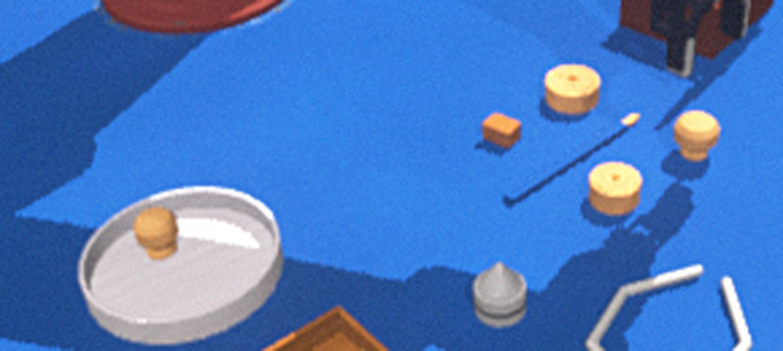

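Knob_b stands in the dish at crop (157,232), towards the robot as planned. Next is knob_a.

Call:
servo_tool --moves '[[[0,0,45,0,0,0,60],[0,0,30,0,0,0,60],[0,0,15,0,0,0,60],[0,0,0,0,0,0,20],[0,0,0,0,0,0,20],[0,0,0,0,0,0,20],[0,0,0,0,0,0,20],[0,0,-30,0,0,0,20],[0,0,-45,0,0,0,20],[0,0,-15,0,0,0,20]]]'

```text
time: 7.32
tool_pos: [0.5947, 0.1218, 0.1173]
tool_rot: [-0.0, 1.0, 0.0, 0.003]
contact_force: [0.2, 0.5, -0.6]
gripper_width: 0.434
grasp_force: 60.2
```

Call:
servo_tool --moves '[[[-22,49.5,0,0,0,0,20],[-22,49.5,0,0,0,0,20],[-22,49.5,0,0,0,0,20],[-22,49.5,0,0,0,0,20],[-22,49.5,0,0,0,0,20],[-22,49.5,0,0,0,0,20],[-22,49.5,0,0,0,0,20],[-20,49.5,0,0,0,0,20],[0,0,30,0,0,0,20],[0,0,20,0,0,0,20],[0,0,0,0,0,0,20]]]'

```text
time: 8.7
tool_pos: [0.4169, -0.2732, 0.0608]
tool_rot: [-0.002, 1.0, -0.0, -0.002]
contact_force: [0.3, -0.2, -0.6]
gripper_width: 0.438
grasp_force: 60.3
```

Call:
servo_tool --moves '[[[2,2,20,0,0,0,20],[0,0,10,0,0,0,20],[0,0,3,0,0,0,20],[0,0,0,0,0,0,20],[0,0,0,0,0,0,55],[0,0,0,0,0,0,55],[0,0,0,0,0,0,55],[0,0,-15,0,0,0,55],[0,0,-30,0,0,0,55],[0,0,-35,0,0,0,55]]]'

```text
time: 9.95
tool_pos: [0.4204, -0.2763, 0.1117]
tool_rot: [-0.0, 1.0, -0.0, -0.0]
contact_force: [0.7, -1.0, 0.6]
gripper_width: 0.645
grasp_force: 0.0
```

Call:
servo_tool --moves '[[[4.5,-48.5,0,0,0,0,72],[4.5,-48.5,0,0,0,0,72],[4.5,-48.5,0,0,0,0,72],[4.5,-48.5,0,0,0,0,72],[4.5,-48,0,0,0,0,72],[4.5,-48,0,0,0,0,72],[4.5,-48,0,0,0,0,72],[4,-48,0,0,0,0,72],[0,0,40,0,0,0,72],[0,0,25,0,0,0,72],[0,0,0,0,0,0,72],[0,0,0,0,0,0,72]]]'

```text
time: 11.45
tool_pos: [0.4572, 0.1095, 0.0469]
tool_rot: [-0.0, 1.0, -0.0, 0.001]
contact_force: [0.0, -0.1, 0.4]
gripper_width: 0.841
grasp_force: 0.0
```

Run:
```python
from look import *; st()
g=manip.grab_frame("scene"); im=g["image"][130:280,60:350]; cv2.imwrite("pics/k3.png",cv2.resize(im,None,fx=2.7,fy=2.7,interpolation=cv2.INTER_CUBIC))
```

```text
t 11.45 tcp [457.2 109.5  46.9] xaxis yaw -0.01 tilt z [ 0.002  0.    -1.   ] F [ 0.  -0.1  0.4] w 71.8 gf 0.0
```

View pics/k3.png

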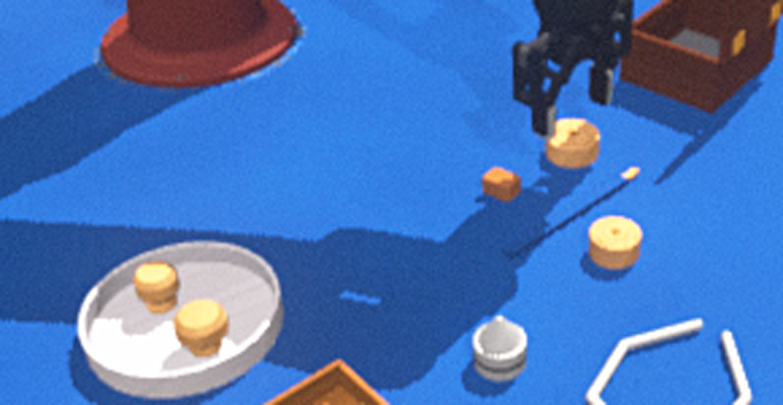

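Both knobs stand in the dish at crop (157,285) and (202,325). The fingers straddle disc_a at (572,143).

Call:
servo_tool --moves '[[[0,0,20,0,0,0,72],[0,0,10,0,0,0,72],[0,0,0,0,0,0,40],[0,0,0,0,0,0,40],[0,0,0,0,0,0,40],[0,0,0,0,0,0,40],[0,0,0,0,0,0,40]]]'

```text
time: 12.38
tool_pos: [0.4568, 0.1095, 0.0161]
tool_rot: [-0.0, 1.0, -0.0, 0.001]
contact_force: [-0.7, 0.3, 4.5]
gripper_width: 0.585
grasp_force: 62.4
```

Call:
servo_tool --moves '[[[0,0,-30,0,0,0,40],[0,0,-50,0,0,0,40],[12.5,52.5,0,0,0,0,40],[12.5,52.5,0,0,0,0,40],[12.5,52.5,0,0,0,0,40],[12.5,52.5,0,0,0,0,40],[12.5,52.5,0,0,0,0,40],[12.5,52.5,0,0,0,0,40],[12.5,52.5,0,0,0,0,40],[12.5,52.5,0,0,0,0,40],[13,51.5,0,0,0,0,40],[0,0,0,0,0,0,40]]]'

```text
time: 13.88
tool_pos: [0.5689, -0.3652, 0.0946]
tool_rot: [0.0, 1.0, -0.002, -0.0]
contact_force: [1.1, -0.1, -0.4]
gripper_width: 0.588
grasp_force: 62.4
```

Run:
```python
from look import *; st()
g=manip.grab_frame("scene"); im=g["image"][200:380,60:280]; cv2.imwrite("pics/k4.png",cv2.resize(im,None,fx=3,fy=3,interpolation=cv2.INTER_CUBIC))
```

```text
t 13.88 tcp [ 568.9 -365.2   94.6] xaxis yaw -0.2 tilt z [-0. -0. -1.] F [ 1.1 -0.1 -0.4] w 50.2 gf 62.4
```

View pics/k4.png

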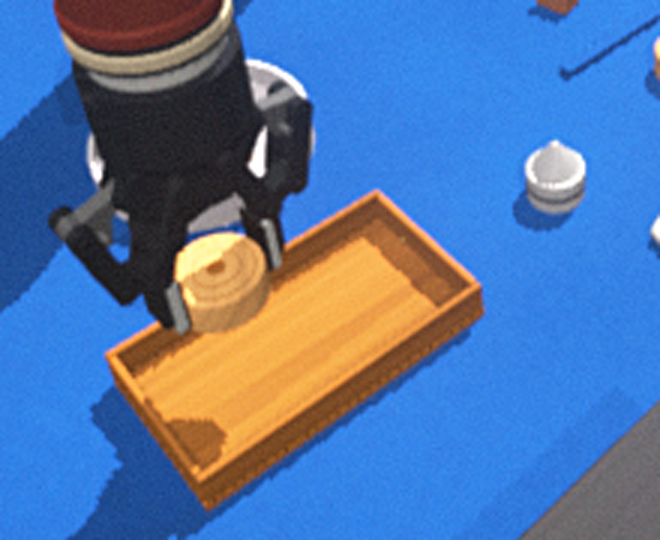

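The crop shows disc_a held level at (222,275) over the far end of the tray, and the dish-side wall is clear.

Call:
servo_tool --moves '[[[1,-3,35,0,0,0,40],[0,0,25,0,0,0,40],[0,0,12,0,0,0,40],[0,0,0,0,0,0,40],[0,0,0,0,0,0,60],[0,0,0,0,0,0,60],[0,0,0,0,0,0,60],[0,0,-20,0,0,0,60],[0,0,-30,0,0,0,60],[0,0,-40,0,0,0,60]]]'

```text
time: 15.18
tool_pos: [0.5698, -0.3588, 0.1147]
tool_rot: [-0.0, 1.0, -0.0, -0.0]
contact_force: [0.0, 0.2, 1.3]
gripper_width: 0.702
grasp_force: 0.0
```

Call:
servo_tool --moves '[[[1,-48,0,0,0,0,66],[1,-48,0,0,0,0,66],[1,-48,0,0,0,0,66],[1,-47.5,0,0,0,0,66],[1,-47.5,0,0,0,0,66],[1,-47.5,0,0,0,0,66],[1,-47.5,0,0,0,0,66],[1,-47.5,0,0,0,0,66],[0,0,50,0,0,0,66],[0,0,30,0,0,0,66],[0,0,17,0,0,0,66],[0,0,0,0,0,0,66]]]'

```text
time: 16.68
tool_pos: [0.5778, 0.0224, 0.0161]
tool_rot: [-0.0, 1.0, -0.0, -0.001]
contact_force: [-0.0, -0.7, -0.1]
gripper_width: 0.764
grasp_force: 0.0
```

Call:
servo_tool --moves '[[[0,0,0,0,0,0,35],[0,0,0,0,0,0,35],[0,0,0,0,0,0,35],[0,0,0,0,0,0,35],[0,0,0,0,0,0,35],[0,0,-30,0,0,0,35],[0,0,-50,0,0,0,35],[0,0,0,0,0,0,35]]]'

```text
time: 17.68
tool_pos: [0.5819, 0.0221, 0.1021]
tool_rot: [0.0, 1.0, -0.0, 0.005]
contact_force: [0.6, 0.8, -0.1]
gripper_width: 0.483
grasp_force: 60.9
```

Call:
servo_tool --moves '[[[-1,51,0,0,0,0,35],[-1,51,0,0,0,0,35],[-1,51,0,0,0,0,35],[-1,51,0,0,0,0,35],[0,51,0,0,0,0,35],[0,52,0,0,0,0,35],[0,0,0,0,0,0,35],[0,0,30,0,0,0,35],[0,0,20,0,0,0,35],[0,0,0,0,0,0,35]]]'

```text
time: 18.92
tool_pos: [0.5722, -0.2825, 0.0432]
tool_rot: [-0.002, 1.0, 0.0, -0.002]
contact_force: [0.5, 0.5, 0.2]
gripper_width: 0.492
grasp_force: 61.0
```

Run:
```python
from look import *; st()
g=manip.grab_frame("scene"); im=g["image"][200:380,60:280]; cv2.imwrite("pics/k5.png",cv2.resize(im,None,fx=3,fy=3,interpolation=cv2.INTER_CUBIC))
```

```text
t 18.93 tcp [ 572.2 -282.5   43.2] xaxis yaw 0.04 tilt z [-0.005  0.003 -1.   ] F [0.5 0.5 0.2] w 42.0 gf 61.0
```

View pics/k5.png

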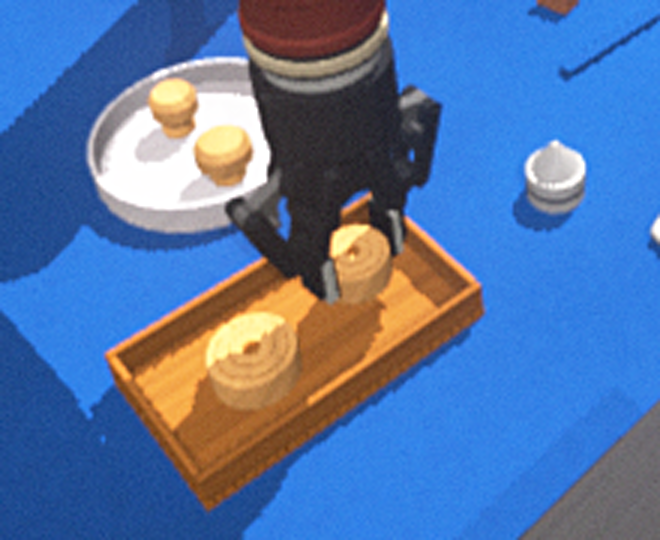

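Disc_a lies flat in the tray at crop (253,355). Disc_b is held level at (360,262), with a gap between the two.

Call:
servo_tool --moves '[[[2,0,14,0,0,0,35],[0,0,8,0,0,0,35],[0,0,2,0,0,0,35],[0,0,0,0,0,0,35],[0,0,0,0,0,0,52],[0,0,0,0,0,0,52],[0,0,0,0,0,0,52],[0,0,-20,0,0,0,52],[0,0,-30,0,0,0,52],[0,0,-50,0,0,0,52],[0,0,0,0,0,0,60]]]'

```text
time: 20.35
tool_pos: [0.5796, -0.2867, 0.1301]
tool_rot: [0.003, 1.0, 0.0, 0.005]
contact_force: [0.1, -0.6, 0.4]
gripper_width: 0.704
grasp_force: 0.0
```

Call:
servo_tool --moves '[[[6,-50,0,0,0,0,64],[6,-50,0,0,0,0,64],[6,-50,0,0,0,0,64],[0,0,40,0,0,0,64],[0,0,0,0,0,0,64],[0,0,0,0,0,0,64]]]'

```text
time: 21.1
tool_pos: [0.5943, -0.1351, 0.0831]
tool_rot: [0.0, 1.0, -0.0, 0.0]
contact_force: [0.7, -0.9, 0.3]
gripper_width: 0.749
grasp_force: 0.0
```

```bash
python3 look.py
```

```text
t 21.1 tcp [ 594.3 -135.1   83.1] xaxis yaw -0.04 tilt z [ 0.001 -0.    -1.   ] F [ 0.7 -0.9  0.3] w 63.9 gf 0.0
```

Call:
servo_tool --moves '[[[0,0,40,0,0,0,64],[0,0,20,0,0,0,64],[0,0,8,0,0,0,64],[0,0,0,0,0,0,25],[0,0,0,0,0,0,25],[0,0,0,0,0,0,25],[0,0,0,0,0,0,25],[0,0,0,0,0,0,25]]]'

```text
time: 22.1
tool_pos: [0.5951, -0.1349, 0.0156]
tool_rot: [0.0, 1.0, 0.0, 0.001]
contact_force: [0.3, 0.2, 5.8]
gripper_width: 0.448
grasp_force: 61.2
```

Call:
servo_tool --moves '[[[0,0,-20,0,0,0,25],[0,0,-40,0,0,0,25],[0,0,-45,0,0,0,25],[0,0,0,0,0,0,25],[0,0,0,0,0,0,25]]]'

```text
time: 22.72
tool_pos: [0.5931, -0.1341, 0.1182]
tool_rot: [-0.0, 1.0, 0.0, -0.001]
contact_force: [-0.5, 0.3, -3.4]
gripper_width: 0.451
grasp_force: 60.7
```

Run:
```python
from look import *; st()
g=manip.grab_frame("scene"); u=proj(g,(.595,-.135,.12)).astype(int); a=g["image"][max(0,u[1]-60):u[1]+60,u[0]-60:u[0]+60]
b=g["image"][85:205,280:400]
cv2.imwrite("pics/k6.png",cv2.resize(np.hstack([a,b]),None,fx=3.3,fy=3.3,interpolation=cv2.INTER_CUBIC)); print(u)
```

```text
t 22.73 tcp [ 593.1 -134.1  118.2] xaxis yaw 0.0 tilt z [-0.002  0.001 -1.   ] F [-0.5  0.3 -3.4] w 38.5 gf 60.7
[243 219]
```

View pics/k6.png

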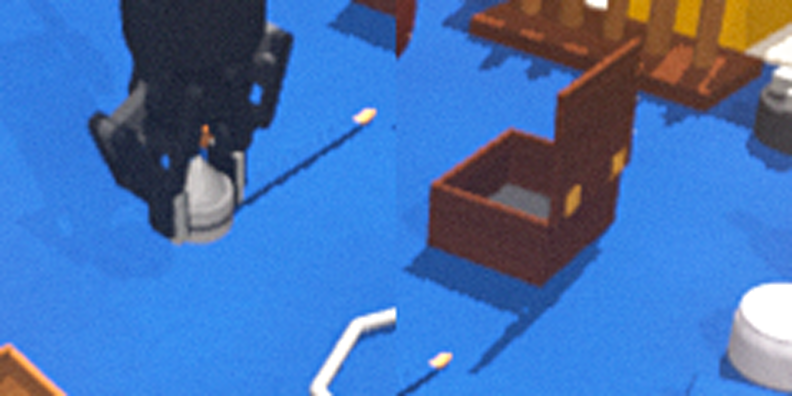

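The left half shows the centre upright in the fingers at (207,195). The right half shows the case with its lid about upright.

Call:
servo_tool --moves '[[[-54,0,-10,0,0,0,25],[-53,-20,-10,0,0,0,25],[-53,-25,0,0,0,0,25],[0,-50,0,0,0,0,25],[0,-50,0,0,0,0,25],[0,-50,0,0,0,0,25],[0,-50,0,0,0,0,25],[0,-50,0,0,0,0,25],[0,-50,0,0,0,0,25],[0,-50,0,0,0,0,25],[0,-55,0,0,0,0,25],[0,0,0,0,0,0,25]]]'

```text
time: 24.28
tool_pos: [0.4323, 0.3177, 0.1368]
tool_rot: [0.001, 1.0, 0.002, -0.002]
contact_force: [-0.4, -1.6, -2.1]
gripper_width: 0.45
grasp_force: 61.3
```

Run:
```python
from look import *; st()
g=manip.grab_frame("scene"); a=g["image"][40:190,220:400]
t=manip.grab_frame("top")["image"][130:280,60:260]
cv2.imwrite("pics/k7.png",cv2.resize(np.hstack([a,t]),None,fx=2.1,fy=2.1,interpolation=cv2.INTER_CUBIC))
```

```text
t 24.27 tcp [432.3 317.7 136.8] xaxis yaw 0.26 tilt z [-0.004 -0.001 -1.   ] F [-0.4 -1.6 -2.1] w 38.4 gf 61.3
```

View pics/k7.png

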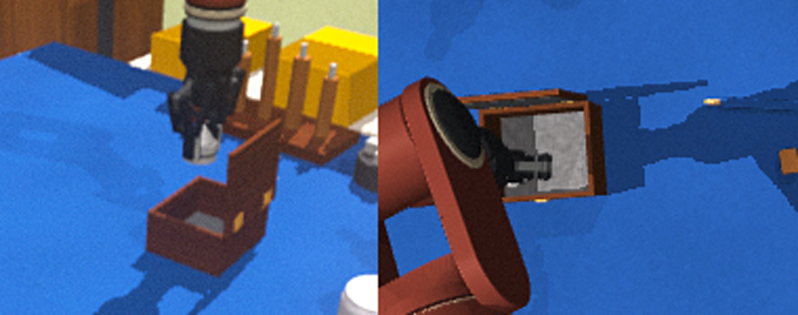

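The centre is held over the case (left half), and in the top view the finger end is at about crop (550,165). I'll check that against the calibration before lowering.

Run:
```python
from look import *
f=dict(np.load("pics/top0.npz"));g=dict(np.load("pics/scene0.npz"))
C=lambda p:(np.array(p)-(60,130))*2.1+(378,0)
S=lambda p:(np.array(p)-(220,40))*2.1
for n,p in dict(tcp=(.434,.318,.137),padR=(.434,.298,.137),elbR=(.434,.262,.21),caseC_rim=(.452,.317,.06)).items(): print(n,C(proj(f,p)).round(),S(proj(g,p)).round())
c,s=np.cos(.063),np.sin(.063)
for x,y in((-56,-66),(-56,66),(56,66),(56,-66)): 
    p=(.452+(c*x-s*y)/1000,.317+(s*x+c*y)/1000,.06); print("rim",x,y,C(proj(f,p)).round(),S(proj(g,p)).round())
```

```text
tcp [510. 166.] [202. 148.]
padR [529. 167.] [192. 152.]
elbR [539. 165.] [179. 106.]
caseC_rim [535. 153.] [207. 205.]
rim -56 -66 [592. 198.] [144. 211.]
rim -56 66 [481. 203.] [198. 176.]
rim 56 66 [479. 108.] [269. 199.]
rim 56 -66 [589. 103.] [217. 238.]
```

Call:
servo_tool --moves '[[[0,0,40,0,0,0,25],[0,0,40,0,0,0,25],[0,0,22,0,0,0,25],[0,0,10,0,0,0,25],[0,0,3,0,0,0,25],[0,0,0,0,0,0,25],[0,0,0,0,0,0,25]]]'

```text
time: 25.25
tool_pos: [0.435, 0.3159, 0.0256]
tool_rot: [-0.001, 1.0, -0.0, 0.001]
contact_force: [0.7, 1.3, -3.0]
gripper_width: 0.446
grasp_force: 61.3
```

Still carrying its weight (Fz −3 N), so I'll lower it a few mm more.

Call:
servo_tool --moves '[[[0,0,2,0,0,0,25],[0,0,1.5,0,0,0,25],[0,0,0,0,0,0,25],[0,0,0,0,0,0,25]]]'

```text
time: 25.75
tool_pos: [0.4344, 0.3157, 0.0216]
tool_rot: [-0.0, 1.0, 0.0, 0.0]
contact_force: [-3.2, -0.8, 5.1]
gripper_width: 0.441
grasp_force: 62.1
```

Contact with the floor (Fz +5 N). Next: release and rise well clear of the lid.

Call:
servo_tool --moves '[[[0,0,0,0,0,0,54],[0,0,0,0,0,0,54],[0,0,0,0,0,0,54],[0,0,-20,0,0,0,54],[0,0,-40,0,0,0,54],[0,0,-50,0,0,0,54],[0,0,-55,0,0,0,54],[0,0,-60,0,0,0,20],[0,0,-30,0,0,0,0],[0,0,0,0,0,0,0]]]'

```text
time: 27.0
tool_pos: [0.4356, 0.3163, 0.2794]
tool_rot: [-0.002, 1.0, 0.0, 0.003]
contact_force: [0.2, -0.9, -0.9]
gripper_width: 0.006
grasp_force: 0.0
```

Run:
```python
from look import *; st()
g=manip.grab_frame("scene"); a=g["image"][60:190,270:370]; T=manip.grab_frame("top"); t=T["image"][120:250,60:160]
cv2.imwrite("pics/k8.png",cv2.resize(np.hstack([a,t]),None,fx=3.9,fy=3.9,interpolation=cv2.INTER_CUBIC))
```

```text
t 27.0 tcp [435.6 316.3 279.4] xaxis yaw -0.0 tilt z [ 0.007  0.003 -1.   ] F [ 0.2 -0.9 -0.9] w 0.5 gf 0.0
```

View pics/k8.png

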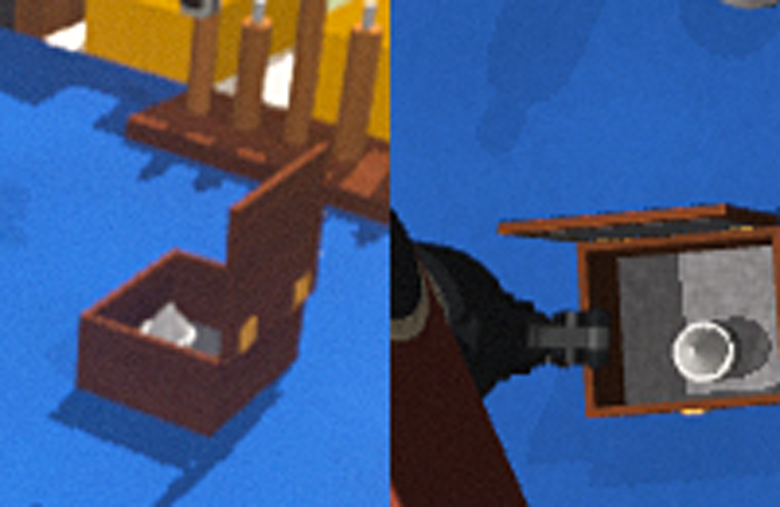

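The centre stands upright in the case, seen at crop (704,352) in the top half. The lid is about upright with its back free, so I'll go over it and down behind.

Call:
servo_tool --moves '[[[50,-2,0,0,0,0,0],[50,-1,0,0,0,0,0],[50,0,0,0,0,0,0],[0,0,0,0,0,0,0],[0,0,50,0,0,0,0],[0,0,45,0,0,0,0],[0,0,15,0,0,0,0],[0,0,0,0,0,0,0],[0,0,0,0,0,0,0]]]'

```text
time: 28.22
tool_pos: [0.5851, 0.3191, 0.1684]
tool_rot: [-0.001, 1.0, 0.0, 0.002]
contact_force: [-0.4, -0.4, -0.2]
gripper_width: -0.002
grasp_force: 0.0
```

Run:
```python
from look import *; st()
g=dict(np.load("pics/scene0.npz"))
for a in (80,90,100,105):
    t=np.radians(a); out=[]
    for y in(-66,66):
        x=56-112*np.cos(t); z=60.5+112*np.sin(t); c,s=np.cos(.063),np.sin(.063)
        out.append(((proj(g,(.452+(c*x-s*y)/1e3,.317+(s*x+c*y)/1e3,z/1e3))-(270,60))*3.9).round())
    print(a,out)
```

```text
t 28.23 tcp [585.1 319.1 168.4] xaxis yaw 0.01 tilt z [ 0.003  0.001 -1.   ] F [-0.4 -0.4 -0.2] w -0.2 gf 0.0
80 [array([199., 205.]), array([300., 141.])]
90 [array([226., 211.]), array([326., 145.])]
100 [array([252., 222.]), array([351., 155.])]
105 [array([265., 229.]), array([363., 161.])]
```

The lid is at about 91°, so the tip is behind it. I'll push along the arc.

Call:
servo_tool --moves '[[[-30,0,0,0,0,0,0],[-24,0,0,0,0,0,0],[-15,0,0,0,0,0,0],[-15,0,0,0,0,0,0],[-12,0,4,0,0,0,0],[-12,0,5,0,0,0,0],[-10,0,6,0,0,0,0],[-10,0,7,0,0,0,0],[0,0,0,0,0,0,0]]]'

```text
time: 29.35
tool_pos: [0.4546, 0.3183, 0.1423]
tool_rot: [0.0, 1.0, 0.0, -0.001]
contact_force: [0.7, -0.3, -0.4]
gripper_width: 0.004
grasp_force: 0.0
```

```bash
python3 look.py
```

```text
t 29.35 tcp [454.6 318.3 142.3] xaxis yaw 0.03 tilt z [-0.003 -0.001 -1.   ] F [ 0.7 -0.3 -0.4] w 0.3 gf 0.0
```

Call:
servo_tool --moves '[[[-8,0,8,0,0,0,0],[-7,0,9,0,0,0,0],[-5,0,10,0,0,0,0],[-5,0,11,0,0,0,0],[-3,0,9,0,0,0,0],[-2,0,8,0,0,0,0],[0,0,4,0,0,0,0],[0,0,2,0,0,0,0],[0,0,0,0,0,0,0]]]'

```text
time: 30.48
tool_pos: [0.4262, 0.3185, 0.0828]
tool_rot: [-0.0, 1.0, -0.0, 0.0]
contact_force: [0.3, -0.2, 0.3]
gripper_width: 0.0
grasp_force: 0.0
```

Run:
```python
from look import *; st()
g=manip.grab_frame("scene"); a=g["image"][60:190,270:370]; T=manip.grab_frame("top"); t=T["image"][120:250,60:160]
cv2.imwrite("pics/k9.png",cv2.resize(np.hstack([a,t]),None,fx=3.9,fy=3.9,interpolation=cv2.INTER_CUBIC))
```

```text
t 30.48 tcp [426.2 318.5  82.8] xaxis yaw -0.0 tilt z [ 0.  0. -1.] F [ 0.3 -0.2  0.3] w 0.0 gf 0.0
```

View pics/k9.png

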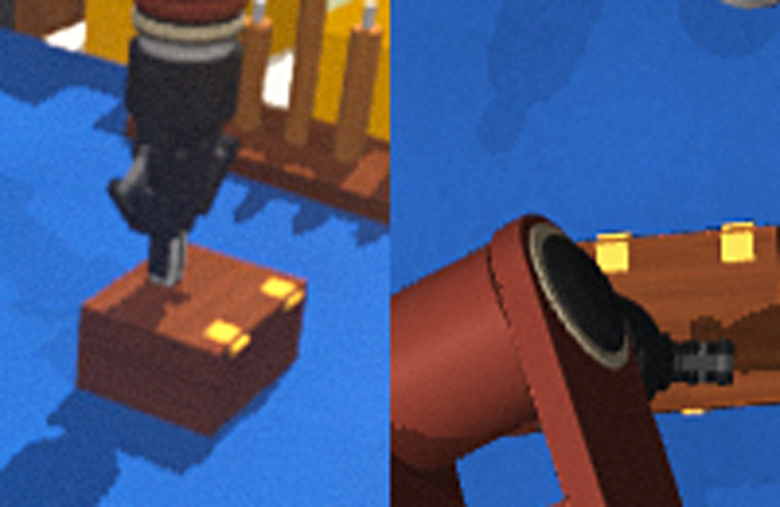

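The lid is down almost flush, with the tip on it at (165,280). Next: press until the force rises, shifting towards the free edge.

Call:
servo_tool --moves '[[[-3,0,1,0,0,0,0],[0,0,1.5,0,0,0,0],[0,0,1.5,0,0,0,0],[0,0,0,0,0,0,0]]]'

```text
time: 31.08
tool_pos: [0.4231, 0.3187, 0.0813]
tool_rot: [0.0, 1.0, 0.0, -0.001]
contact_force: [-7.6, -3.4, 14.5]
gripper_width: 0.002
grasp_force: 7.2
```

The force is 14.5 N at z = 81 mm, which matches the shut height of 81.5 mm. I'll retreat and check everything.

Call:
servo_tool --moves '[[[0,0,-20,0,0,0,0],[0,0,-50,0,0,0,0],[0,0,-50,0,0,0,0],[0,50,-40,0,0,0,0],[0,50,0,0,0,0,0],[0,50,0,0,0,0,0],[0,50,0,0,0,0,0],[0,0,0,0,0,0,0],[0,0,0,0,0,0,0]]]'

```text
time: 32.2
tool_pos: [0.4231, 0.1198, 0.2379]
tool_rot: [-0.0, 1.0, -0.0, 0.0]
contact_force: [-0.2, 0.2, 0.5]
gripper_width: 0.003
grasp_force: 0.0
```

Run:
```python
from look import *; st()
g=manip.grab_frame("scene"); a=cv2.resize(g["image"][90:170,270:370],None,fx=4,fy=4); b=cv2.resize(g["image"][210:370,80:280],None,fx=2,fy=2)
cv2.imwrite("pics/end.png",np.hstack([a,b]))
T=manip.grab_frame("top"); S=dict(np.load("pics/scene0.npz"))
hsv=cv2.cvtColor(T["image"],cv2.COLOR_BGR2HSV)
for th in(0,.05,.1):
    x=56-112*np.cos(th);z=60.5+112*np.sin(th)+7*np.cos(th);c,s=np.cos(.063),np.sin(.063)
    print(th,[((proj(g,(.452+(c*x-s*y)/1e3,.317+(s*x+c*y)/1e3,z/1e3))-(270,90))*4).round() for y in(-66,66)])
```

```text
t 32.2 tcp [423.1 119.8 237.9] xaxis yaw -0.03 tilt z [ 0.     0.001 -1.   ] F [-0.2  0.2  0.5] w 0.2 gf 0.0
0 [array([ 75., 193.]), array([178., 125.])]
0.05 [array([ 76., 185.]), array([179., 119.])]
0.1 [array([ 77., 178.]), array([180., 112.])]
```

View pics/end.png

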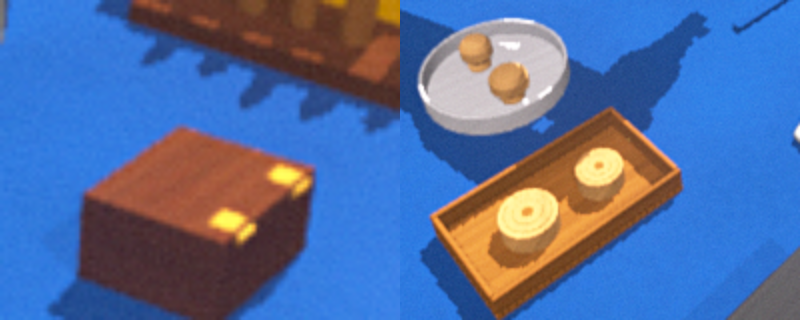

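The lid's free corners at (82,195) and (182,127) match the shut prediction. The knobs stand in the dish and the discs lie flat side by side in the tray, so I'm handing in.

```bash
python3 -c "
from plant import manip; print(manip.job_done())"
```

```text
the job is handed in; nothing more can be done
None
```

The job is handed in at about 32 s of the 147 s allowed: both knobs stand in the dish, both discs lie flat side by side in the tray, and the centre stands in the case with its lid shut; my last camera check agreed, but no verdict came back.

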